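Raise the telescoping card stand to its second stop and hold it

TASK

Raise the telescoping card stand on the bakery counter: press the release button on its foot all the way down (it stays down), then take the round knob on top of the mast between the fingers and pull it straight up, past its first stop, all the way to its second stop. The sprung mast drops back if let go, so finish while still gripping the knob and holding the mast fully extended; leave the other things on the counter where they stand.

Things in the scene. Friction and masses are not known exactly. Their poses are not given: they have to be found in the camera images.
- stand: card stand fixed to the counter: wooden foot 90 x 200 x 30 mm (x, y, z), origin at the centre of its underside, z up. Mast axis at y = +55 mm, button at y = -55 mm. Mast: steel block 50 x 60 mm to 75 mm height, then a dark tube 36 mm thick (collar 42 mm) to 135 mm. The upper section has a white card 100 mm wide (along y), 38 mm off the axis on the +x side, below 153 mm with the mast down
- knob (a point): centre of the grip knob on top of the mast: black upright cylinder 28 mm in diameter, 34 mm tall (17 mm above and below this point), on a 14 mm rod; 175 mm above the counter with the mast down, 305 mm at the second stop. Free all round for fingers from above at any yaw; the card's clip begins 5 mm under the knob
- button_top (a point): centre of the top face of the release button: flat black disc 32 mm in diameter in a low steel ring, top 45 mm above the counter when up, 37 mm when fully down; pressed straight down
- release (a joint): travel of the release button in m: 0 up, 0.008 fully down. Moves at about 3 N plus damping of 8 N per m/s, has no return spring and stays where it is left; the lower section is free from about 0.006
- upper_section (a joint): how far the mast's upper section (knob and card) is pulled up out of the lower section, in m: 0 down, 0.065 at its stop, the mast's first stop. A light spring and its weight, together about 3 N, pull it down; it can be pulled out whether or not the button is pressed
- lower_section (a joint): how far the lower section is pulled up out of the fixed tube, in m: 0 down, 0.065 at its stop, the mast's second stop (knob then 130 mm higher than at the start). Follows once the upper section is at its stop; locked until the button is pressed, then takes 8 to 10 N in all to pull up and hold; springs down if let go
- jam_jar: bystander, loose: jam jar with steel lid, 60 mm diameter, 75 mm tall, stands close to the stand; origin at the centre of its underside
- cup: bystander, loose: white cup, 76 mm across the rim, 85 mm tall, stands close to the stand; origin at the centre of its underside
- sanitiser: bystander, loose: clear bottle with white cap, 60 mm diameter, 150 mm tall; origin at the centre of its underside
- card_block: bystander, loose: wooden block 50 x 90 x 30 mm with an upright card, 100 mm tall over all; origin at the centre of its underside
- bell: bystander, loose: round steel counter bell, 84 mm across, 54 mm tall, with a small stem on top (not the stand's button); origin at the centre of its underside
- sachets: bystander, loose: open two-part wooden sachet box 100 x 130 x 60 mm; origin at the centre of its underside
Not all that is in view belongs to the job. What is shaped like the stand but turquoise is not meant.

How it is judged:
On the way, in this order (a step that is already met when the one before it is completed fails the run):
1. the release button is pressed down (value of joint release above 0.0063 m), for 0.1 s.
2. the fingers have pulled the upper section out to the first stop (value of joint upper_section above 0.058 m and contact force between the fingers and stand above 2 N), for 0.1 s.
3. the fingers have pulled the lower section out to the second stop (all of step 2 and value of joint lower_section above 0.059 m), for 0.2 s.
At the end, for the whole second after the job is handed in: The button is still down (at least 6 of its 8 mm), both mast sections are out to within 6 mm of their 65 mm stops and still, and the fingers are holding the mast with more than 2 N of contact, throughout the last second (value of joint release above 0.006 m and value of joint each of upper_section, lower_section above 0.059 m and contact force between the fingers and stand above 2 N and velocity of joint lower_section between -0.01 and 0.01 m/s); the arm keeps its last pose, push and grip.
It fails at once if a bystander is shifted by more than 30 mm (distance of any of jam_jar, cup, sanitiser, card_block, bell, sachets from where it was at the start of the episode above 0.03 m).
It fails at once if a bystander is tipped over (angle between any of jam_jar, cup, sanitiser, card_block, bell, sachets's own z axis and vertical above 0.5 rad).
It also fails if it takes over 48 s, if anything falls off the work surface, if the arm or the gripper's body presses on something with over 40 N, if the wrist force passes 120 N, or if a joint passes its speed limit or range.

ROBOT

A 6-joint arm with a two-finger parallel gripper is mounted at the origin on the work surface. World frame = base frame: x ahead of the robot, y to its left, z up, the work surface at z = 0. Lengths are in m, angles in rad, forces in N, time in s.
With the tool pointing down it reaches from about 0.25 to 0.85 m from the base axis. Payload 12.5 kg.
Tool frame: the origin (TCP) lies at the very end of the fingers, on their centre line; the grasp point (between the pads) lies 19 mm behind it; z points along the fingers, y is the line along which they close (so a half turn about z gives the same grasp; the last joint's range is limited). The gripper opens to 93 mm and grips with 3 to 60 N. Pads are 15 mm wide; open, the fingers measure 128 mm over their backs; the gripper's body (75 mm by 188 mm) begins 65 mm behind the grasp point.
Start: joints at [1.232, 0.351, 1.652, -0, 1.139, -0.085], TCP at [0.138, 0.532, 0.219] pointing down, gripper open.
Joint ranges: [-2.75, 2.75], [-0.79, 2.1], [0.01, 2.65], [-1.57, 4.71], [0.07, 3.14], [-2.87, 2.87]. Speed limits (rad/s): [2.22, 2.22, 2.79, 3.14, 3.14, 3.14].

INTERFACE

Orientations are given as a unit quaternion [w, x, y, z].
In Python, from rig import telemetry, imaging, sign_off gives the robot as it stands.
- The arm moves only by the shell command python3 -m jog 'ROWS' [OPENING] [FORCE]. ROWS is a JSON object whose one key "motion" holds a list that holds one entry, the list of rows, each a list of 4 numbers: the shift along the world's x, y, z in units of 30 mm (1.0 is 30 mm), then the turn about the world's z in degrees. A call has 1 to 8 rows; each row is the pose to reach, as a shift and turn from the pose commanded when the call began; what a row does not reach only later rows make up. A row lasts 1/12 s, in which the tool goes at most 41.7 mm and 7.16 degrees, less where a joint would pass 70% of its speed; a pose out of reach is approached as far as the arm can. A call with a gripper value outside its range is refused whole. OPENING is the finger opening in mm, from 0 to 93, set as the call begins (- or left out, the last holds). The fingers move at their own pace and stop on an object; FORCE is the grip in N (left out, the last holds). Time passes only in rows, so rows that repeat a pose let the fingers close. It gives the time, the measured TCP pose, the force, the opening and the grip force at its end, in the units of the state.
- telemetry.read_state(): the state, without advancing time (a new reading comes with each control period).
- imaging.read_camera(name): name is "side" or "top" or "wrist"; returns the picture (420x560x3 uint8, blue, green, red); there is no depth.
- imaging.camera_params(name): a dict with "fov_y" (degrees; the focal length in pixels is half the picture's height over the tangent of half this angle, whatever the lens; pixels are square), "cx", "cy" (the principal point, pixels), "rvec" (rotation vector, rad) and "tvec" (3), from world to camera coordinates, as OpenCV has them; the wrist camera has in their place "T_tool_cam" (4x4, takes a point from camera to tool coordinates, whose origin is the TCP and whose axes are the flange's). Camera axes: x right, y down, z forward; pixel columns grow to the right and rows downward; lengths in m; the calibration is good to about 2 mm. A picture is of the moment at which its call begins: read the wrist's pose just before it. camera_params takes no time and is no camera call.
- sign_off(): hands the job in; it is judged then, once.
The state is a dict: "clock": time; "joints": joint angles; "qd": joint speeds; "effort": joint torques, N m; "tcp_pos": TCP position; "eef_rot": TCP orientation; "contact_force": force on the tool from outside, world axes, zero at the start; "ft_torque": the same for the moment, N m; "finger_gap": opening from 0.0 (shut) to 1.0 (fully open); "grasp_force": force on a finger pad.
Only numpy, scipy, OpenCV 4.12 (cv2) and the standard library are available. Lean on these libraries where they do the work, as an engineer would, in place of code of your own. Each camera call takes 0.05 s, during which the arm holds its last target. There are 200 camera calls.

## Working session

There is one attempt and no reset: what is moved stays moved. The work goes in short steps, Python scripts to look and compute and a shell command to move; the robot and the scene stay as the last step left them, time stands still between calls to the robot, and variables do not carry over. Pictures are saved under pics/ and viewed, at most 10 in all, crops included, and the job is handed in when it is done.

```bash
mkdir -p pics; ls; python3 - <<'E'
from rig import telemetry, imaging
import cv2
print(telemetry.read_state())
for n in("top","side"):
    cv2.imwrite(f"pics/{n}0.png",imaging.read_camera(n)); print(n,imaging.camera_params(n))
print(imaging.camera_params("wrist"))
E
```

```text
pics
{'clock': 0.0, 'joints': array([ 1.23239560e+00,  3.51231089e-01,  1.65241003e+00, -3.02824199e-05,
        1.13909319e+00, -8.46078222e-02]), 'qd': array([ 0.00217354, -0.00016262, -0.00032012,  0.0004387 ,  0.00047063,
       -0.00026663]), 'effort': array([ 1.39900741e-03, -4.97342026e+01, -2.85241771e+01,  6.99334661e-02,
        2.59516662e-02, -1.32851487e-04]), 'tcp_pos': array([0.13796698, 0.53206628, 0.21810959]), 'eef_rot': array([-1.06392433e-04,  1.26549849e-01,  9.91960085e-01, -5.60994438e-04]), 'contact_force': array([0.76859705, 0.22253051, 0.32725825]), 'ft_torque': array([ 0.01749359, -0.00610738,  0.00642197]), 'grasp_force': 0.0, 'finger_gap': 1.0005956942184187}
top {'fov_y': 43.85629609338472, 'cx': 284.84002525377065, 'cy': 217.09438946551, 'rvec': array([ 2.06022259, -2.16485472,  0.21823439]), 'tvec': array([0.00959825, 0.56334115, 1.54075579])}
side {'fov_y': 53.0067053782123, 'cx': 269.73735699832986, 'cy': 205.14392957957304, 'rvec': array([ 2.40891856, -0.41482432,  0.16100183]), 'tvec': array([-0.54682873,  0.21470789,  1.28653706])}
{'fov_y': 62.21631315891012, 'cx': 279.5262141049667, 'cy': 207.13940435760912, 'T_tool_cam': array([[ 6.93169571e-04, -9.68376236e-01, -2.49493459e-01,
         6.81287194e-02],
       [ 9.99999014e-01,  3.66631896e-04,  1.35527110e-03,
         2.80798582e-04],
       [-1.22094006e-03, -2.49494152e-01,  9.68375535e-01,
        -1.65410637e-01],
       [ 0.00000000e+00,  0.00000000e+00,  0.00000000e+00,
         1.00000000e+00]])}
```

View pics/top0.png

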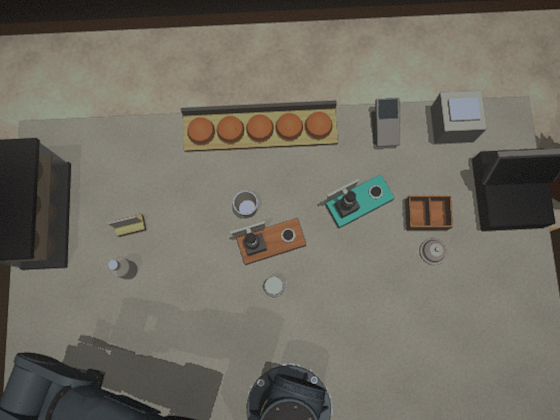

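View pics/side0.png

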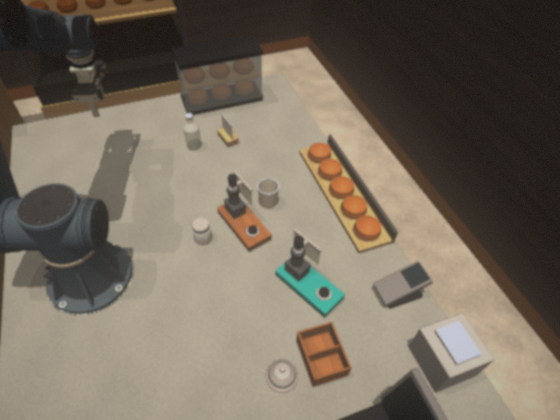

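The top view shows the wooden stand at about (271,241), with the knob near (250,239) and the button at (288,235). In the side view the knob is at about (232,180) and the button at (252,230). The turquoise stand is the decoy. I'll crop both views for detail.

```bash
python3 - <<'E'
import cv2,numpy as np
a=cv2.imread("pics/top0.png")[180:300,215:335];b=cv2.imread("pics/side0.png")[155:275,185:305]
f=lambda c:cv2.resize(c,(400,400),interpolation=cv2.INTER_CUBIC)
cv2.imwrite("pics/crop0.png",np.clip(np.hstack([f(a),f(b)])*1.6,0,255).astype(np.uint8))
E
```

```text
(no output)
```

View pics/crop0.png

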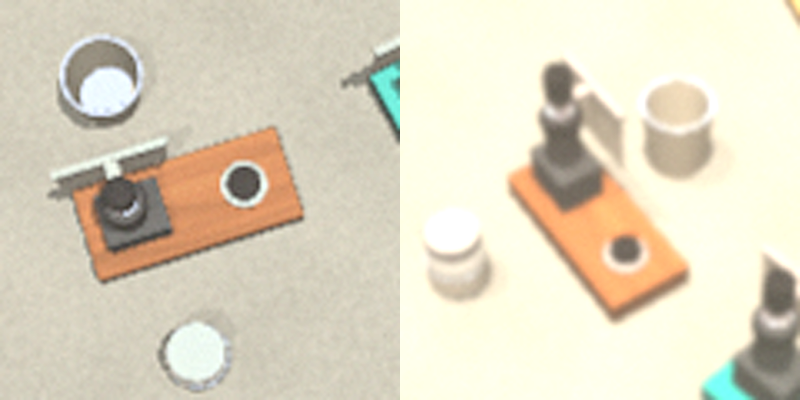

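The crop puts the button at (288.2,234.9) in top and (252.5,230) in side. The knob is at about (251.5,237) in top and (232.4,179.8) in side. I'll refine these with masks and cast rays.

```bash
cat > h.py <<'E'
import cv2,numpy as np
from rig import imaging,telemetry
from scipy.spatial.transform import Rotation as R
def cam(n):
    p=imaging.camera_params(n);f=210/np.tan(np.radians(p["fov_y"])/2)
    K=np.array([[f,0,p["cx"]],[0,f,p["cy"]],[0,0,1]])
    if n=="wrist":
        s=telemetry.read_state();T=np.eye(4);q=s["eef_rot"]
        T[:3,:3]=R.from_quat(q[[1,2,3,0]]).as_matrix();T[:3,3]=s["tcp_pos"]
        W=np.linalg.inv(T@p["T_tool_cam"]);return K,W[:3,:3],W[:3,3]
    return K,cv2.Rodrigues(p["rvec"])[0],p["tvec"]
def ray(c,px):
    K,Rm,t=c;d=Rm.T@np.linalg.inv(K)@np.array([*px,1.]);return -Rm.T@t,d
def plane(c,px,z):
    o,d=ray(c,px);return (o+d*(z-o[2])/d[2])
def tri(c1,p1,c2,p2):
    P=[c[0]@np.c_[c[1],c[2]] for c in(c1,c2)]
    X=cv2.triangulatePoints(P[0],P[1],np.float64(p1),np.float64(p2))[:,0];return X[:3]/X[3]
E
python3 - <<'E'
from h import *
t,s=cam("top"),cam("side")
im={n:cv2.imread(f"pics/{n}0.png") for n in("top","side")}
def blob(n,c,r,thr=70):
    g=im[n].max(2);m=np.zeros_like(g);m[(g<thr)]=1
    k=np.zeros_like(m);cv2.circle(k,c,r,1,-1);M=cv2.moments(m*k,True);return (M["m10"]/M["m00"],M["m01"]/M["m00"]),M["m00"]
bt,at=blob("top",(288,235),5);bs,as_=blob("side",(252,230),4)
print(bt,at,bs,as_)
print("button tri",tri(t,bt,s,bs),"plane",plane(t,bt,.045),plane(s,bs,.045))
print("knob tri",tri(t,(251.5,237),s,(232.4,179.8)),"plane",plane(t,(251.5,237),.188),plane(s,(232.4,179.8),.175))
hsv=cv2.cvtColor(im["top"],cv2.COLOR_BGR2HSV)
m=((hsv[...,0]<18)&(hsv[...,1]>110)).astype(np.uint8);m[:200]=0;m[290:]=0;m[:,:220]=0;m[:,320:]=0
pts=cv2.findNonZero(m);r=cv2.minAreaRect(cv2.convexHull(pts));
c=np.array([plane(t,p,.03) for p in cv2.boxPoints(r)])
print("foot",c.round(3),c.mean(0),np.linalg.norm(np.diff(c,axis=0),axis=1))
for nm,p,z in(("jar",(273.5,285.5),.075),("cup",(245.5,203.5),.085)):print(nm,plane(t,p,z))
E
```

```text
Traceback (most recent call last):
ZeroDivisionError: float division by zero
```

```bash
python3 - <<'E'
from h import *
t,s=cam("top"),cam("side")
im={n:cv2.imread(f"pics/{n}0.png") for n in("top","side")}
print(im["side"].max(2)[224:238,246:260])
def blob(n,c,r,thr):
    m=(im[n].max(2)<thr).astype(np.uint8)
    k=np.zeros_like(m);cv2.circle(k,c,r,1,-1);M=cv2.moments(m*k,True);return (M["m10"]/max(1,M["m00"]),M["m01"]/max(1,M["m00"])),M["m00"]
bt,at=blob("top",(288,235),5,75);bs,as_=blob("side",(252,230),5,95)
print(bt,at,bs,as_)
for bs in (bs,(252.5,230)): print("button tri",tri(t,bt,s,bs),"plane",plane(t,bt,.045),plane(s,bs,.045))
print("knob tri",tri(t,(251.5,237),s,(232.4,179.8)),"plane",plane(t,(251.5,237),.188),plane(s,(232.4,179.8),.175))
hsv=cv2.cvtColor(im["top"],cv2.COLOR_BGR2HSV)
m=((hsv[...,0]<18)&(hsv[...,1]>110)).astype(np.uint8);m[:200]=0;m[290:]=0;m[:,:220]=0;m[:,320:]=0
pts=cv2.findNonZero(m);r=cv2.minAreaRect(cv2.convexHull(pts));
c=np.array([plane(t,p,.03) for p in cv2.boxPoints(r)])
print("foot",c.round(3),c.mean(0),np.linalg.norm(np.diff(c,axis=0),axis=1))
for nm,p,z in(("jar",(273.5,285.5),.075),("cup",(245.5,203.5),.085)):print(nm,plane(t,p,z))
E
```

```text
[[182 186 184 184 181 172 167 164 164 168 175 179 181 184]
 [179 180 175 164 153 139 132 133 137 146 161 176 181 182]
 [179 175 158 134 115  99  95  96 102 118 148 167 178 181]
 [175 164 138 105  88  76  73  76  78  94 128 158 174 178]
 [172 159 125  88  75  73  72  75  73  82 111 145 166 174]
 [171 153 119  84  74  71  75  73  72  77  96 134 158 168]
 [171 150 114  83  74  72  73  73  73  73  94 134 163 168]
 [172 158 123  89  75  71  72  70  71  77 104 143 169 172]
 [174 169 143 108  86  78  75  76  79  91 119 152 174 177]
 [172 172 158 138 116 102 100 104 108 121 144 163 174 180]
 [169 169 169 162 150 144 141 142 145 153 161 167 173 181]
 [173 169 168 165 166 167 168 168 169 168 166 166 175 182]
 [179 174 169 166 168 169 168 171 171 170 171 173 178 183]
 [181 179 175 172 171 170 167 168 174 176 177 180 182 180]]
(287.77142857142854, 234.5857142857143) 70.0 (252.2439024390244, 229.5121951219512) 41.0
button tri [ 0.51183162 -0.02473174  0.03804995] plane [ 0.51064014 -0.02466752  0.045     ] [ 0.5103439  -0.02977217  0.045     ]
button tri [ 0.51244839 -0.0247647   0.03512119] plane [ 0.51064014 -0.02466752  0.045     ] [ 0.51050888 -0.03189747  0.045     ]
knob tri [0.48544266 0.07877615 0.17662884] plane [0.48404681 0.07806089 0.188     ] [0.48492131 0.08020662 0.175     ]
foot [[ 0.514  0.136  0.03 ]
 [ 0.565 -0.056  0.03 ]
 [ 0.479 -0.078  0.03 ]
 [ 0.429  0.112  0.03 ]] [0.49669802 0.02835057 0.03      ] [0.19860452 0.08862046 0.19648345]
jar [0.35527932 0.02532799 0.075     ]
cup [0.60551179 0.09883813 0.085     ]
```

The points agree with each other:
- **Foot:** measures 0.198 x 0.089 m, yaw about 14.9°, centre (0.497, 0.028).
- **Button:** predicted at (0.511, -0.025), which matches the ray cast.
- **Knob:** about (0.483, 0.080), z about 0.177.

Next I move above the button with the fingers shut, closing line across the stand so the gripper body clears the mast.

```bash
python3 -m jog '{"motion":[[[6,-9,1,-30],[6,-9,1,-30],[6,-9,1,-30],[6,-9,1,-30],[6,-9,1,-30],[6,-9,1,-30],[6,-9,1,-30],[6,-9,1,-30]]]}' 0 20
python3 -m jog '{"motion":[[[5,-9.6,0,-30.6],[5,-9.6,0,-30.6],[5,-9.6,0,-30.6],[5,-9.6,0,-30.6],[5,-9.6,0,-30.6],[5,-9.6,0,-30.6],[5,-9.6,0,-30.6],[5,-9.6,0,-30.6]]]}'
python3 - <<'E'
from h import *
c=cam("wrist");im=imaging.read_camera("wrist");cv2.imwrite("pics/w1.png",im)
s=telemetry.read_state();print(s["tcp_pos"],s["clock"],s["contact_force"])
P=lambda X:(c[0]@(c[1]@np.array(X)+c[2]))
for X in([.5108,-.0248,.045],[.4826,.0815,.192]):p=P(X);print(p[:2]/p[2])
E
```

```text
clock: 0.77
tcp_pos: [0.3188, 0.2601, 0.2488]
eef_rot: [0.0, 0.379, 0.925, -0.0]
contact_force: [-0.1, 0.2, 0.5]
finger_gap: 0.478
grasp_force: 0.0
clock: 1.43
tcp_pos: [0.4687, -0.0284, 0.2485]
eef_rot: [0.0, 0.61, 0.792, -0.0]
contact_force: [0.2, 0.5, 0.3]
finger_gap: 0.005
grasp_force: 0.0
[ 0.47075469 -0.03163319  0.2484229 ] 1.4833 [-1.36512991 -1.96388953 -0.59435819]
[317.01940851 190.43310542]
[347.96396609  58.73392307]
```

View pics/w1.png

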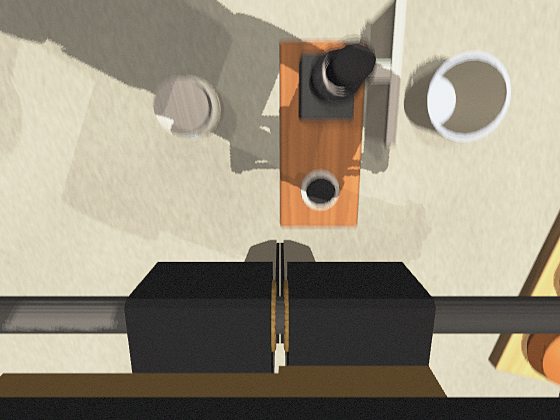

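The wrist view shows the button at (320,190) against the predicted (317,190), and the knob top at about (350,62). The estimate holds to a few mm. I'll shift over the button, let the arm settle and re-measure.

```bash
python3 -m jog '{"motion":[[[1.4,0,0,0],[1.4,0,0,0],[1.4,0,0,0],[1.4,0,0,0],[1.4,0,0,0],[1.4,0,0,0]]]}'
python3 - <<'E'
from h import *
c=cam("wrist");s=telemetry.read_state();im=imaging.read_camera("wrist");cv2.imwrite("pics/w2.png",im)
print(s["tcp_pos"],s["clock"],s["contact_force"])
P=lambda X:(c[0]@(c[1]@np.array(X)+c[2]))
uv=[]
for X in([.5108,-.0248,.045],[.4826,.0815,.192]):
    p=P(X);u=(p[:2]/p[2]);uv.append(u);print(u)
g=im.max(2);m=(g<40).astype(np.uint8)
n,l,st,ce=cv2.connectedComponentsWithStats(m)
for i in range(1,n):
    if 100<st[i,4]<5000:print(st[i],ce[i],plane(c,ce[i],.045),plane(c,ce[i],.192))
E
```

```text
clock: 1.98
tcp_pos: [0.5095, -0.0253, 0.249]
eef_rot: [0.0, 0.61, 0.793, 0.0]
contact_force: [-0.2, 0.5, 0.3]
finger_gap: 0.0
grasp_force: 0.0
[ 0.5094723  -0.02528448  0.24895763] 1.9833 [-0.15569087  0.47459151  0.30463133]
[279.77420497 183.6336605 ]
[280.53418902  45.38644407]
[257  21  53  54 497] [282.31187123  55.11468813] [0.48009096 0.10000491 0.045     ] [0.48499372 0.07662966 0.192     ]
[260  67  51  24 105] [289.48571429  82.45714286] [0.4936578  0.07726044 0.045     ] [0.49316113 0.06293721 0.192     ]
[270 168  28  22 103] [284.30097087 175.9223301 ] [ 0.51332463 -0.01545395  0.045     ] [0.50500081 0.00712198 0.192     ]
[276 243   3  55 136] [277.19117647 269.38235294] [ 0.53369174 -0.1221107   0.045     ] [ 0.51726206 -0.05708671  0.192     ]
[281 243   3  54 141] [281.86524823 269.04255319] [ 0.53876949 -0.12032343  0.045     ] [ 0.52031893 -0.05601075  0.192     ]
[   0  262  273   46 4935] [202.18946302 281.62147923] [ 0.45361865 -0.15928812  0.045     ] [ 0.46905706 -0.07946799  0.192     ]
[ 287  262  198   50 4842] [354.06175134 281.30999587] [ 0.62364971 -0.11366761  0.045     ] [ 0.57141788 -0.05200387  0.192     ]
```

View pics/w2.png

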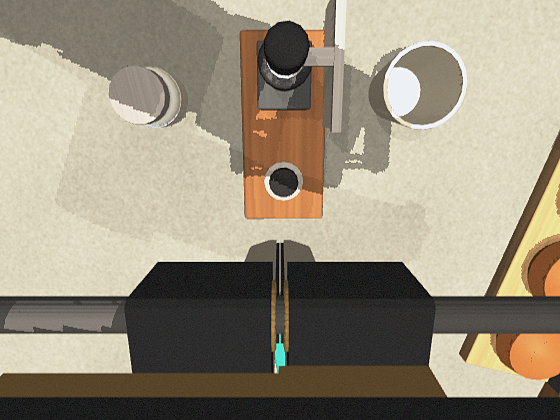

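The button centre is at (283.5,181) and the knob's top face at about (286.5,45), framed by the circle x 264–309, y 22–67.

```bash
python3 - <<'E'
from h import *
c=cam("wrist")
print(plane(c,(283.5,181),.045),plane(c,(286.5,45),.192), plane(c,(264,45),.192)-plane(c,(309,45),.192))
E
```

```text
[ 0.51408175 -0.02108497  0.045     ] [0.48606939 0.08255492 0.192     ] [-0.02562815 -0.00683777  0.        ]
```

```bash
python3 -m jog '{"motion":[[[0.15,-0.05,-1,0],[0.15,-0.05,-2.2,0],[0.15,-0.05,-3.4,0],[0.15,-0.05,-4.6,0],[0.15,-0.05,-5.6,0],[0.15,-0.05,-6.2,0],[0.15,-0.05,-6.5,0],[0.15,-0.05,-6.5,0]]]}'
python3 -m jog '{"motion":[[[0,0,-0.1,0],[0,0,-0.2,0],[0,0,-0.3,0],[0,0,-0.4,0],[0,0,-0.5,0],[0,0,-0.55,0],[0,0,-0.6,0],[0,0,-0.6,0]]]}'
```

```text
clock: 2.7
tcp_pos: [0.5136, -0.0269, 0.0525]
eef_rot: [-0.001, 0.61, 0.793, -0.001]
contact_force: [0.4, 0.4, 0.2]
finger_gap: 0.007
grasp_force: 0.0
clock: 3.37
tcp_pos: [0.5153, -0.0272, 0.0371]
eef_rot: [0.001, 0.61, 0.793, 0.0]
contact_force: [-4.2, -0.1, 20.7]
finger_gap: 0.003
grasp_force: 10.3
```

The button bottomed out at z = 0.037 with about 20 N. Now up, then over the knob with the fingers open 60 mm.

```bash
python3 -m jog '{"motion":[[[0,0,0.5,0],[0,0,1.8,0],[0,0,3.1,0],[0,0,4.4,0],[0,0,5.7,0],[0,0,7.1,0],[0,0,7.1,0],[0,0,7.1,0]]]}'
python3 -m jog '{"motion":[[[-0.3,1.2,0,0],[-0.6,2.4,0,0],[-0.97,3.62,0,0],[-0.97,3.62,0,0],[-0.97,3.62,0,0],[-0.97,3.62,0,0]]]}' 60
python3 - <<'E'
from h import *
cv2.imwrite("pics/s3.png",cv2.resize(imaging.read_camera("side")[120:280,150:350],(800,600)[:1]*1+(640,)) if 0 else cv2.resize(imaging.read_camera("side")[120:270,150:350],(800,600)))
t=imaging.read_camera("wrist");cv2.imwrite("pics/w3.png",t)
E
```

```text
clock: 4.03
tcp_pos: [0.5152, -0.0272, 0.2504]
eef_rot: [0.002, 0.61, 0.793, 0.001]
contact_force: [-0.6, -0.5, -0.6]
finger_gap: 0.001
grasp_force: 0.0
clock: 4.53
tcp_pos: [0.4851, 0.0812, 0.2474]
eef_rot: [-0.001, 0.609, 0.793, -0.001]
contact_force: [-0.4, -0.1, -1.0]
finger_gap: 0.386
grasp_force: 0.0
```

View pics/s3.png

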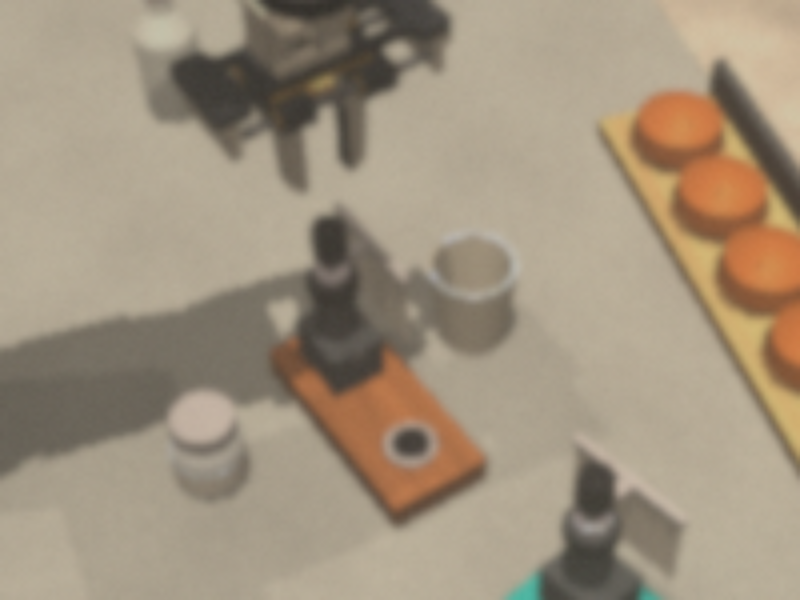

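The side view shows the open fingers at about (320,170), in line above the knob at (330,230). Descend and grip.

```bash
python3 -m jog '{"motion":[[[0,0,0,0],[0,0,-0.3,0],[0,0,-0.8,0],[0,0,-1.4,0],[0,0,-2,0],[0,0,-2.6,0],[0,0,-2.95,0],[0,0,-2.95,0]]]}' 60
python3 -m jog '{"motion":[[[0,0,0,0],[0,0,0,0],[0,0,0,0],[0,0,0,0],[0,0,0,0],[0,0,0,0],[0,0,0,0],[0,0,0,0]]]}' 15 45
```

```text
clock: 5.3
tcp_pos: [0.4843, 0.081, 0.1578]
eef_rot: [-0.001, 0.61, 0.792, -0.001]
contact_force: [-0.1, -0.1, 0.1]
finger_gap: 0.641
grasp_force: 0.0
clock: 5.97
tcp_pos: [0.4855, 0.0814, 0.1605]
eef_rot: [0.0, 0.61, 0.793, 0.0]
contact_force: [-2.2, -1.2, 6.1]
finger_gap: 0.298
grasp_force: 45.0
```

The opening of 27.7 mm matches the 28 mm knob, gripped at 45 N. Pull to the first stop, then the second.

```bash
python3 -m jog '{"motion":[[[0,0,0.3,0],[0,0,0.6,0],[0,0,0.9,0],[0,0,1.2,0],[0,0,1.5,0],[0,0,1.8,0],[0,0,2.1,0],[0,0,2.17,0]]]}'
python3 -m jog '{"motion":[[[0,0,0,0],[0,0,0,0],[0,0,0.15,0],[0,0,0.35,0],[0,0,0.6,0],[0,0,0.85,0],[0,0,1.1,0],[0,0,1.1,0]]]}'
```

```text
clock: 6.63
tcp_pos: [0.4854, 0.0815, 0.2265]
eef_rot: [0.0, 0.61, 0.793, 0.0]
contact_force: [-1.9, -0.7, -7.3]
finger_gap: 0.289
grasp_force: 45.0
clock: 7.3
tcp_pos: [0.4855, 0.0815, 0.2598]
eef_rot: [0.0, 0.61, 0.793, 0.0]
contact_force: [-2.6, -1.3, -7.4]
finger_gap: 0.295
grasp_force: 45.0
```

```bash
python3 -m jog '{"motion":[[[0,0,0.2,0],[0,0,0.4,0],[0,0,0.6,0],[0,0,0.8,0],[0,0,0.95,0],[0,0,1.05,0],[0,0,1.1,0],[0,0,1.1,0]]]}'
python3 -m jog '{"motion":[[[0,0,0.03,0],[0,0,0.06,0],[0,0,0.06,0],[0,0,0.06,0],[0,0,0.06,0],[0,0,0.06,0]]]}'
python3 - <<'E'
from h import *
a=imaging.read_camera("side")[60:240,150:320];b=imaging.read_camera("wrist")
cv2.imwrite("pics/s4.png",np.hstack([cv2.resize(a,(400,424)),cv2.resize(b,(400,424))]))
s=telemetry.read_state();print(s["tcp_pos"],s["contact_force"],s["finger_gap"],s["clock"])
E
```

```text
clock: 7.97
tcp_pos: [0.4853, 0.0815, 0.2909]
eef_rot: [-0.0, 0.61, 0.793, -0.0]
contact_force: [0.1, -1.1, -12.8]
finger_gap: 0.293
grasp_force: 45.0
clock: 8.47
tcp_pos: [0.485, 0.0814, 0.2912]
eef_rot: [-0.001, 0.61, 0.793, -0.001]
contact_force: [3.1, -0.7, -29.0]
finger_gap: 0.293
grasp_force: 45.0
[0.48500843 0.08144531 0.29115929] [  2.95365674   0.73937361 -27.55914738] 0.29397303053085544 8.5667
```

View pics/s4.png

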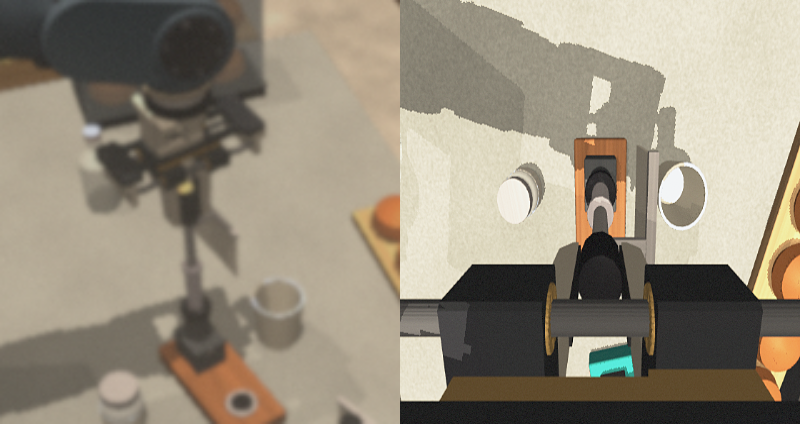

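The mast is extended with both tubes showing, the knob is held, and the jar and cup have not moved. TCP rise is 130.7 mm and the pull stiffened to 28 N, so it is at the second stop. I'll ease back slightly and hold, then hand in.

```bash
python3 -m jog '{"motion":[[[0,0,-0.03,0],[0,0,-0.03,0],[0,0,-0.03,0],[0,0,-0.03,0],[0,0,-0.03,0],[0,0,-0.03,0]]]}' && python3 -c "
from rig import sign_off; print(sign_off())"
```

```text
clock: 9.07
tcp_pos: [0.4851, 0.0814, 0.2911]
eef_rot: [-0.001, 0.61, 0.793, -0.001]
contact_force: [1.9, -0.2, -26.9]
finger_gap: 0.29
grasp_force: 45.0
the job is handed in; nothing more can be done
None
```

I pressed the release button fully down, pulled the knob up 130.6 mm to the second stop, and handed in at 9.1 s with the knob still gripped at 45 N; the sign-off returned no verdict.

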